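Open the adhesive remover under extraction

TASK

At the moss-picture bench, slide the fume extractor's orange fan slider all the way to full, then open the adhesive-remover bottle in the rack: press its red push-and-turn safety cap down, twist it counter-clockwise until it is free, and lift it straight off. Leave the bottle seated in its rack pocket and the other things where they are, and finish while still holding the cap upright in the gripper, about 10 cm above the bottle's open mouth, ready to go back on.

Things in the scene. Friction and masses are not known exactly. Their poses are not given: they have to be found in the camera images.
- fan_slider (a joint): Fan-speed slider on top of the fume extractor. 0 = off, 0.08 m = full (end stop). Slides with about 2 N of friction and stays where it is left.
- slider_grip (a point): Centre of the slider's orange grip: 14 mm across the track (its x axis), 26 mm along the track (its y axis), 20 mm high (z up); underside 3 mm above the extractor's flat top. Full is towards its own -y axis (to the right seen from the robot), where the white scale bars grow longest and end in green.
- extractor: Grey bench-top fume extractor, fixed, 170 mm deep (x), 240 wide (y), 180 high; origin at the centre of its underside, grille on its -x side towards the robot. The slider's track lies on its top along y, at x = -45 mm, centred. A carrying handle 28 mm high runs along the top at x = +50 mm.
- cap_center (a point): Centre of the loose red push-and-turn cap on the bottle: a ribbed cylinder of 50 mm diameter, 36 mm high, 40 g; z up along its axis, x along the bottle's x while locked. Unpressed, it neither turns nor lifts (the bottle comes along). Pressed down and turned counter-clockwise seen from above, it comes free.
- cap: The same cap; origin at the centre of its underside. A spring holds it up (4 N as it stands). It unlocks when 3 mm down (about 8 N) and stops on the collar at 6 mm (about 12 N). Held down, it turns; it is free to lift between about 40 and 78 degrees of turn (aim for 60), then a stop ends the turn. Once free, the spring raises it by 3 mm.
- bottle_mouth (a point): Centre of the mouth of the white, yellow-labelled adhesive-remover bottle, z up: 155 mm above the bottle's underside, hidden inside the cap and 2 mm above the cap's centre while it is locked.
- bottle: The same bottle, square, 77 by 77 mm, 110 mm to its shoulder; origin at the centre of its underside, on the rack's floor 10 mm above the bench. 0.3 to 0.75 kg, loose in its pocket. Under the locked cap: a collar of 48 mm diameter 6 mm below it, then a shoulder sloping out to the square body 25 mm below it.
- rack: Plywood bottle rack fixed to the bench, 96 (x) by 228 mm (y), walls 60 mm high; origin at the centre of its underside. Two square pockets, centres at y = -66 and +66 mm, keep the bottles from turning; the bottle may stand in either. Between them a slot of glue sticks, tops up to 105 mm above the bench.
- spare_center (a point): Blue square bottle with a small black cap in the rack's other pocket, 77 by 77 mm, 148 mm high; point 74 mm above its underside. Not to be disturbed.
- log_a: Loose wood slice, 54 mm diameter, 32 high, between extractor and rack. Not to be disturbed; origin at its underside.
- log_b: Loose wood slice, 44 mm diameter, 45 high, farther back. Not to be disturbed; origin at its underside.
- glue_gun: Blue glue gun lying at the back, between extractor and rack, about 200 by 130 mm, 38 high. Not to be disturbed; origin under its barrel.
- pruners: Yellow-green hand pruners lying on the bench at the right, about 170 mm long, 17 high. Not to be disturbed; origin under the pivot.
There are look-alikes about, which are no part of the job. What is meant by the cap is not green, grey or yellow, and is the smaller of those in its own colour.

How it is judged:
On the way, in this order (a step that is already met when the one before it is completed fails the run):
1. the fan slider is at full, with the cap still locked on the bottle (value of joint fan_slider above 0.074 m and angle between the x axis of cap_center and the x axis of bottle_mouth, either way round below 0.3 rad and distance between cap_center and bottle_mouth below 0.01 m), for 0.2 s.
2. the cap is pressed down against its spring by at least 2.5 mm, still unturned (z of cap_center in the frame of bottle_mouth below -0.0045 m and angle between the x axis of cap_center and the x axis of bottle_mouth, either way round below 0.3 rad), for 0.05 s.
3. the cap is twisted free, still down on the neck (angle between the x axis of cap_center and the x axis of bottle_mouth, either way round above 0.63 rad and z of cap_center in the frame of bottle_mouth below 0.006 m and contact force between the fingers and cap above 1 N), for 0.05 s.
At the end, for the whole second after the job is handed in: Slider within 6 mm of full; cap held still by the fingers (2 N or more), upright within 15 degrees, its centre 70 to 170 mm above the mouth, within 35 mm of straight over it, clear of the bottle; bottle upright in its pocket, mouth within 12 mm of its start (value of joint fan_slider above 0.074 m and z of cap_center in the frame of bottle_mouth between 0.07 and 0.17 m and horizontal distance between cap_center and bottle_mouth below 0.035 m and angle between cap_center's own z axis and vertical below 0.26 rad and contact force between the fingers and cap above 2 N and contact force between cap and bottle below 0.2 N and linear speed of each of cap, bottle below 0.03 m/s and distance of bottle_mouth from where it was at the start of the episode below 0.012 m and angle between bottle_mouth's own z axis and vertical below 0.1 rad); the arm keeps its last pose, push and grip.
It fails at once if the bottle is lifted out, tipped or shoved (its mouth moves more than 30 mm) (distance of bottle_mouth from where it was at the start of the episode above 0.03 m).
It fails at once if a bystander (spare bottle, wood slices, glue gun, pruners) is moved by more than 30 mm (distance of any of log_a, log_b, glue_gun, pruners, spare_center from where it was at the start of the episode above 0.03 m).
It also fails if it takes over 59 s, if anything falls off the work surface, if the arm or the gripper's body presses on something with over 40 N, if the wrist force passes 120 N, or if a joint passes its speed limit or range.

ROBOT

A 7-joint arm with a two-finger parallel gripper is mounted at the origin on the work surface. World frame = base frame: x ahead of the robot, y to its left, z up, the work surface at z = 0. Lengths are in m, angles in rad, forces in N, time in s.
With the tool pointing down it reaches from about 0.4 to 0.85 m from the base axis. Payload 4.5 kg.
Tool frame: the origin (TCP) lies midway between the tips of the shut fingers; the grasp point (between the pads) lies 19 mm behind it; z points along the fingers, y is the line along which they close (so a half turn about z gives the same grasp; the last joint's range is limited). The gripper opens to 88 mm and grips with 3 to 60 N. Pads are 18 mm wide; open, the fingers measure 123 mm over their backs; the gripper's body (75 mm by 187 mm) begins 45 mm behind the grasp point.
Start: joints at [-1.075, 0.689, -0.195, 1.565, 0.157, 0.902, -0.215], TCP at [0.278, 0.56, 0.239] pointing down, gripper open.
Joint ranges: [-3.01, 3.01], [-0.46, 2.08], [-1.47, 1.51], [0.13, 2.56], [-1, 4.14], [0.04, 2.09], [-2.66, 2.66]. Speed limits (rad/s): [2.57, 2.57, 3.14, 3.14, 3.14, 3.14, 3.14].

INTERFACE

Orientations are given as a unit quaternion [x, y, z, w].
In Python, from plant import r gives the robot as it stands.
- The arm moves only by the tool carry_out, never from a script. Its argument "plan" is a list of rows, each an object with "rot": the turn, a rotation vector about the tool's x, y, z in rad, a list of three; "xyz": the shift along the tool's x, y, z in m, a list of three; "grip": the closure in counts, from 0 (fully open) to 255 (shut). In form: [{"rot": [wx, wy, wz], "xyz": [dx, dy, dz], "grip": grip}, ...]. A call has 1 to 8 rows; each row is the pose to reach, as a shift and turn from the pose commanded when the call began, along the tool's axes at that moment; what a row does not reach only later rows make up. A row lasts 1/12 s, in which the tool goes at most 41.7 mm and 7.16 degrees, less where a joint would pass 70% of its speed; a pose out of reach is approached as far as the arm can. A call with a gripper value outside its range is refused whole. The fingers move at their own pace and stop on an object; "squeeze" is the grip in N (left out, the last holds). Time passes only in rows, so rows that repeat a pose let the fingers close. It gives the time, the measured TCP pose, the force, the opening and the grip force at its end, in the units of the state.
- r.get_state(): the state, without advancing time (a new reading comes with each control period).
- r.snapshot(name): name is "scene" or "top"; returns the picture (420x560x3 uint8, red, green, blue); there is no depth.
- r.camera_params(name): a dict with "fx", "fy", "cx", "cy" (pixels), "position" and "attitude" of the camera in the world. Camera axes: x right, y down, z forward; pixel columns grow to the right and rows downward; lengths in m; the calibration is good to about 2 mm. A picture is of the moment at which its call begins. camera_params takes no time and is no camera call.
- r.finish_job(): hands the job in; it is judged then, once.
The state is a dict: "clock": time; "q": joint angles; "qd": joint speeds; "joint_torque": joint torques, N m; "tool_pos": TCP position; "eef_rot": TCP orientation; "contact_force": force on the tool from outside, world axes, zero at the start; "moment": the same for the moment, N m; "opening": opening from 0.0 (shut) to 1.0 (fully open); "finger_force": force on a finger pad.
Only numpy, scipy, OpenCV 4.12 (cv2) and the standard library are available. Lean on these libraries where they do the work, as an engineer would, in place of code of your own. Each camera call takes 0.05 s, during which the arm holds its last target. There are 200 camera calls.

## Working session

There is one attempt and no reset: what is moved stays moved. The work goes in short steps, Python scripts to look and compute and a tool call to move; the robot and the scene stay as the last step left them, time stands still between calls to the robot, and variables do not carry over. Pictures are saved under pics/ and viewed, at most 10 in all, crops included, and the job is handed in when it is done.

Besides the shell and the picture viewer there is one more tool, called after ">>>" as name(argument=value, ...) on one line, values as JSON. carry_out: Moves the arm, as the interface text tells. Its arguments: {"type":"object","properties":{"plan":{"type":"array"},"squeeze":{"type":"number"}},"required":["plan"]}

```bash
mkdir -p pics; ls; python3 - <<'E'
from plant import r
import cv2
for n in("scene","top"):
    cv2.imwrite(f"pics/{n}0.png",r.snapshot(n)[:,:,::-1]); print(r.camera_params(n))
s=r.get_state();print(s)
E
```

```text
pics
{'fx': 453.5801105752849, 'fy': 453.5801105752849, 'cx': 279.9716506823882, 'cy': 205.99842174386384, 'position': array([ 1.0074803 , -0.63519183,  0.88639211]), 'attitude': array([ 0.87223058,  0.2986864 , -0.13336903, -0.36361099])}
{'fx': 480.8171362349987, 'fy': 480.8171362349987, 'cx': 281.4890352793431, 'cy': 209.82111568975114, 'position': array([ 0.28160467, -0.04189259,  1.33678715]), 'attitude': array([-0.6963573 ,  0.71226028, -0.05919289,  0.06532998])}
{'clock': 0.1, 'q': array([-1.07518925,  0.68988538, -0.19447711,  1.5662109 ,  0.15732844,
        0.90249259, -0.21509034]), 'qd': array([-1.67746232e-03, -4.47898541e-03,  6.05854658e-05, -1.55926040e-03,
        1.88389891e-03, -4.22305484e-04,  9.25100118e-05]), 'joint_torque': array([-3.24471417e-03, -5.28502357e+01, -1.27130281e+00, -1.53835434e+01,
       -5.25160774e-02,  2.03685791e-03,  3.94266635e-05]), 'tool_pos': array([0.27830059, 0.55900706, 0.2380061 ]), 'eef_rot': array([ 2.28824557e-01,  9.73467348e-01, -7.96629054e-04, -1.02142884e-04]), 'contact_force': array([-0.44581784, -0.25817943, -0.15340386]), 'moment': array([-0.01474957, -0.00321341,  0.01500993]), 'finger_force': 0.0, 'opening': 1.004636112884609}
```

View pics/scene0.png

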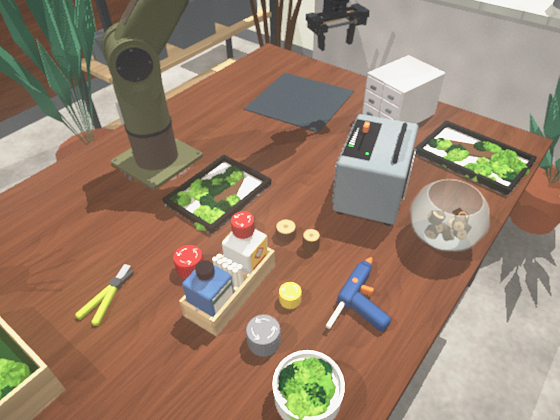

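View pics/top0.png

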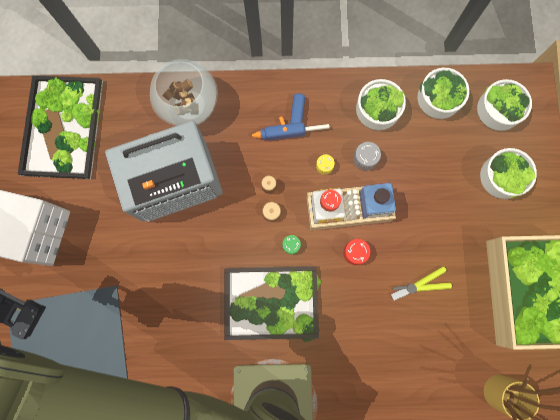

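The scene view shows the slider near (366,127) and the bottle cap at (242,223). In the top view the slider is at (148,184), with green at the right end near (184,164), and the bottle cap is at (331,200). The red cap at (357,252) is a look-alike lying on the bench.

```bash
cat > h.py <<'E'
from plant import r
import numpy as np, cv2
from scipy.spatial.transform import Rotation as R
def ray(n,px):
    c=r.camera_params(n); d=np.array([(px[0]-c['cx'])/c['fx'],(px[1]-c['cy'])/c['fy'],1.])
    return c['position'],R.from_quat(c['attitude']).apply(d)
def onz(n,px,z):
    p,d=ray(n,px); return p+d*(z-p[2])/d[2]
def blobs(img,lo,hi,box,amin=8):
    """hsv mask in box x0,y0,x1,y1 -> list of (area, centroid, contour)"""
    x0,y0,x1,y1=box; hsv=cv2.cvtColor(img,cv2.COLOR_RGB2HSV)[y0:y1,x0:x1]
    m=cv2.inRange(hsv,lo,hi)
    n,l,st,ce=cv2.connectedComponentsWithStats(m)
    return [(st[i,4],ce[i]+[x0,y0],np.argwhere(l==i)[:,::-1]+[x0,y0]) for i in range(1,n) if st[i,4]>=amin]
def tri(a,b):
    p,d=ray("scene",a);q,e=ray("top",b)
    t=np.linalg.lstsq(np.c_[d,-e],q-p,rcond=None)[0]
    u,v=p+t[0]*d,q+t[1]*e; return (u+v)/2,np.linalg.norm(u-v)
def tool(p):
    s=r.get_state(); return R.from_quat(s['eef_rot']).inv().apply(np.array(p)-s['tool_pos'])
E
python3 - <<'E'
from h import *
t=r.snapshot("top"); s=r.snapshot("scene")
np.set_printoptions(precision=4,suppress=True)
for n,im,b1,b2 in(("top",t,(130,165,170,200),(315,185,348,215)),("scene",s,(350,115,380,140),(228,208,260,240))):
    for a,c,_ in blobs(im,(5,150,130),(20,255,255),b1): print(n,"orange",a,c,onz(n,c,.2))
    m=cv2.inRange(cv2.cvtColor(im,cv2.COLOR_RGB2HSV),(0,130,80),(5,255,255))|cv2.inRange(cv2.cvtColor(im,cv2.COLOR_RGB2HSV),(172,130,80),(180,255,255))
    x0,y0,x1,y1=b2; k=cv2.findContours(m[y0:y1,x0:x1],0,2)[0]; k=max(k,key=cv2.contourArea)+[x0,y0]
    c,rad=cv2.minEnclosingCircle(k); print(n,"red",c,rad,onz(n,c,.181),onz(n,c,.163), cv2.fitEllipse(k))
for a,c,_ in blobs(t,(45,120,120),(75,255,255),(170,150,200,185),2): print("green",a,c,onz("top",c,.18))
# rack yaw from its wood colour; panel yaw from dark mask
def rect(im,lo,hi,box):
    bs=blobs(im,lo,hi,box,30); P=np.vstack([b[2] for b in bs]).astype(np.float32); return cv2.boxPoints(cv2.minAreaRect(cv2.convexHull(P.astype(np.int32))))
p=rect(t,(0,0,0),(180,255,60),(128,152,208,205)); print("panel",[onz("top",q,.18)[:2] for q in p],p)
v=np.vstack([cv2.resize(t[120:230,100:230],None,fx=4,fy=4,interpolation=2)])
w=cv2.resize(t[175:240,295:410],None,fx=4,fy=4,interpolation=2); w=cv2.copyMakeBorder(w,0,0,0,520-w.shape[1],0)
cv2.imwrite("pics/a.png",np.vstack([v,w])[:600,:,::-1])
E
```

```text
top orange 70 [148.1143 184.4429] [0.5546 0.2887 0.2   ]
top red (330.0986022949219, 200.3098602294922) 10.521373748779297 [ 0.5085 -0.1535  0.181 ] [ 0.512  -0.1553  0.163 ] ((330.04833984375, 200.0510711669922), (19.393762588500977, 20.545495986938477), 36.12870407104492)
scene orange 28 [365.4286 128.1071] [0.5644 0.2717 0.2   ]
scene red (242.44595336914062, 224.2432403564453) 13.545360565185547 [ 0.5247 -0.1687  0.181 ] [ 0.5124 -0.1568  0.163 ] ((242.70040893554688, 224.15771484375), (24.02144432067871, 27.175657272338867), 176.8215789794922)
green 11 [183.7273 163.8182] [0.61  0.207 0.18 ]
green 10 [181.5 182.6] [0.562  0.2118 0.18  ]Traceback (most recent call last):
  File "<stdin>", line 13, in <module>
  File "<stdin>", line 12, in rect
    return _nx.concatenate(arrs, 0, dtype=dtype, casting=casting)
           ~~~~~~~~~~~~~~~^^^^^^^^^^^^^^^^^^^^^^^^^^^^^^^^^^^^^^^
ValueError: need at least one array to concatenate
```

```bash
python3 - <<'E'
from h import *
t=r.snapshot("top"); s=r.snapshot("scene")
print(tri((365.4,128.1),(148.1,184.4)))
v=cv2.resize(t[120:220,100:230],None,fx=3,fy=3,interpolation=2)
s1=cv2.resize(s[110:210,325:425],None,fx=3,fy=3,interpolation=2)
w=cv2.resize(t[175:240,295:410],None,fx=3,fy=3,interpolation=2); w=cv2.copyMakeBorder(w,0,300-195,0,690-345,0)
cv2.imwrite("pics/a.png",np.vstack([np.hstack([v,s1]),w])[:600,:,::-1])
E
```

```text
(array([0.55649399, 0.29139487, 0.1865493 ]), np.float64(0.003550609384492987))
```

View pics/a.png

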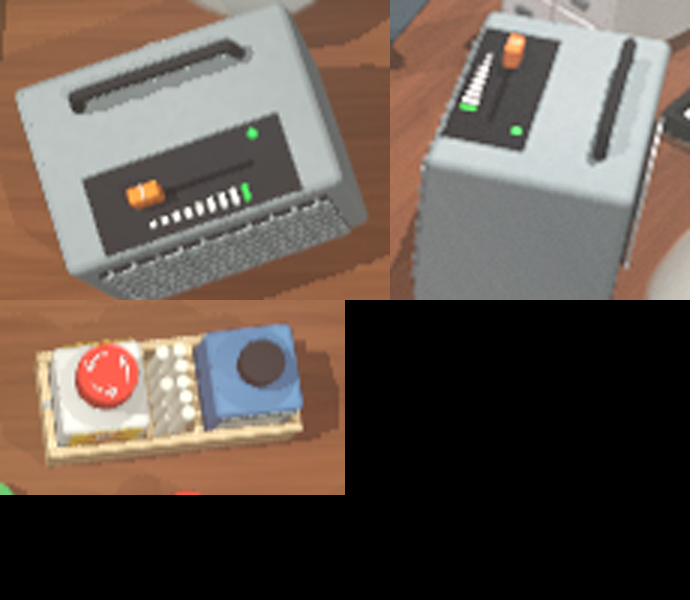

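The zoomed top view shows the grip at (148.3,184.7) and the track running to its right end at about (184,174.3). The bottle stands in the left pocket, with the red cap at (330.5,200), and the spare is to its right.

```bash
python3 - <<'E'
from h import *
np.set_printoptions(precision=4,suppress=True)
f=lambda x,y:(100+x/3,120+y/3)
a=onz("top",f(83,180),.18);b=onz("top",f(276,114),.18)
c=onz("top",f(105,255),.18);e=onz("top",f(302,190),.18)
h1=onz("top",f(75,97),.208);h2=onz("top",f(240,46),.208)
g=onz("top",(148.2,184.5),.2); end=onz("top",f(252,163),.18)
for u in(b-a,e-c,h2-h1,end-g): print(np.degrees(np.arctan2(u[1],u[0]))+90)
print(g,end)
yaw=np.arctan2(*( (b-a+e-c)[[1,0]]))+np.pi/2
d=np.array([np.sin(yaw),-np.cos(yaw),0]) # towards full
pre=g-d*.045
pre[2]=.26; print("yaw",yaw,"d",d,"pre",pre,"tool",tool(pre), "full centre",g+d*.08)
print("d in tool",R.from_quat(r.get_state()['eef_rot']).inv().apply(d))
ty=R.from_quat(r.get_state()['eef_rot']).apply([0,1,0]);print("turn",np.arctan2(ty[1],ty[0])-yaw)
E
```

```text
18.276243045764772
17.472523454739132
16.626429745205684
19.068380402654697
[0.5544 0.2885 0.2   ] [0.583  0.2059 0.18  ]
yaw 0.31194047599157715 d [ 0.3069 -0.9517  0.    ] pre [0.5406 0.3313 0.26  ] tool [-0.3364 -0.0874 -0.0215] full centre [0.579  0.2124 0.2   ]
d in tool [-0.6988 -0.7154  0.0004]
turn 0.7971302930429991
```

>>> carry_out(plan=[{"rot": [0, 0, 0.8], "xyz": [-0.336, -0.087, -0.022], "grip": 255}, {"rot": [0, 0, 0.8], "xyz": [-0.336, -0.087, -0.022], "grip": 255}, {"rot": [0, 0, 0.8], "xyz": [-0.336, -0.087, -0.022], "grip": 255}, {"rot": [0, 0, 0.8], "xyz": [-0.336, -0.087, -0.022], "grip": 255}, {"rot": [0, 0, 0.8], "xyz": [-0.336, -0.087, -0.022], "grip": 255}, {"rot": [0, 0, 0.8], "xyz": [-0.336, -0.087, -0.022], "grip": 255}, {"rot": [0, 0, 0.8], "xyz": [-0.336, -0.087, -0.022], "grip": 255}, {"rot": [0, 0, 0.8], "xyz": [-0.336, -0.087, -0.022], "grip": 255}], squeeze=30)

```text
clock: 0.97
tool_pos: [0.5308, 0.34, 0.26]
eef_rot: [0.591, 0.807, 0.0, 0.0]
contact_force: [0.4, -0.3, -0.2]
opening: 0.42
finger_force: 0.0
```

>>> carry_out(plan=[{"rot": [0, 0, 0], "xyz": [0, 0, 0], "grip": 255}, {"rot": [0, 0, 0], "xyz": [0, 0, 0], "grip": 255}])

```text
clock: 1.13
tool_pos: [0.5323, 0.3381, 0.2599]
eef_rot: [0.593, 0.806, -0.0, 0.001]
contact_force: [-0.6, 0.2, -0.1]
opening: 0.27
finger_force: 0.0
```

```bash
python3 - <<'E'
from h import *
np.set_printoptions(precision=4,suppress=True)
s=r.get_state(); print(s['clock'],s['tool_pos'],s['opening'],s['q'],s['contact_force'])
Q=R.from_quat(s['eef_rot']);print(Q.as_matrix())
print(tool([.5406,.3313,.189]))
cv2.imwrite("pics/b.png",cv2.resize(r.snapshot("top")[100:250,60:260],None,fx=3,fy=3)[:,:,::-1])
E
```

```text
1.1333 [0.5323 0.3381 0.2599] 0.2698773799235819 [-0.6441  0.6699  0.0077  1.5296 -0.0034  0.9416 -0.3336] [-0.5709  0.2373 -0.0669]
[[-0.2979  0.9546  0.0016]
 [ 0.9546  0.2979 -0.0013]
 [-0.0017  0.0012 -1.    ]]
[-0.0088  0.0058  0.0709]
```

View pics/b.png

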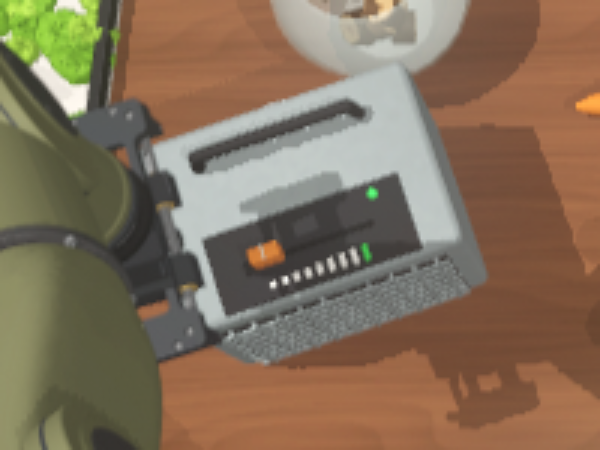

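The top view shows the gripper just left of the orange grip (265,255 in the crop), which is still at off. I'll descend and finish closing the fingers.

>>> carry_out(plan=[{"rot": [0, 0, 0], "xyz": [-0.004, 0.006, 0.03], "grip": 255}, {"rot": [0, 0, 0], "xyz": [-0.004, 0.006, 0.05], "grip": 255}, {"rot": [0, 0, 0], "xyz": [-0.004, 0.006, 0.071], "grip": 255}, {"rot": [0, 0, 0], "xyz": [-0.004, 0.006, 0.071], "grip": 255}, {"rot": [0, 0, 0], "xyz": [-0.004, 0.006, 0.071], "grip": 255}])

```text
clock: 1.6
tool_pos: [0.5345, 0.3408, 0.188]
eef_rot: [0.589, 0.808, -0.001, -0.001]
contact_force: [-1.5, 0.3, 0.4]
opening: 0.004
finger_force: 0.0
```

```bash
python3 - <<'E'
from h import *
np.set_printoptions(precision=4,suppress=True)
print(r.get_state()['tool_pos'],r.get_state()['opening'],"contact start",tool([.5544+.3069*-.022,.2885+.9517*.022,.189]),"full",tool([.579+.3069*-.022,.2124+.9517*.022,.189]))
E
```

```text
[0.5345 0.3408 0.188 ] 0.0043748393362667126 contact start [-0.0339  0.0029 -0.001 ] full [-0.1138  0.0029 -0.001 ]
```

>>> carry_out(plan=[{"rot": [0, 0, 0], "xyz": [-0.02, 0.003, -0.001], "grip": 255}, {"rot": [0, 0, 0], "xyz": [-0.034, 0.003, -0.001], "grip": 255}, {"rot": [0, 0, 0], "xyz": [-0.046, 0.003, -0.001], "grip": 255}, {"rot": [0, 0, 0], "xyz": [-0.058, 0.003, -0.001], "grip": 255}, {"rot": [0, 0, 0], "xyz": [-0.07, 0.003, -0.001], "grip": 255}, {"rot": [0, 0, 0], "xyz": [-0.082, 0.003, -0.001], "grip": 255}, {"rot": [0, 0, 0], "xyz": [-0.094, 0.003, -0.001], "grip": 255}, {"rot": [0, 0, 0], "xyz": [-0.104, 0.003, -0.001], "grip": 255}])

```text
clock: 2.27
tool_pos: [0.5723, 0.2402, 0.1905]
eef_rot: [0.59, 0.807, 0.001, 0.001]
contact_force: [0.9, 2.8, 3.1]
opening: 0.004
finger_force: 2.1
```

>>> carry_out(plan=[{"rot": [0, 0, 0], "xyz": [-0.003, 0, 0], "grip": 255}, {"rot": [0, 0, 0], "xyz": [-0.006, 0, 0], "grip": 255}, {"rot": [0, 0, 0], "xyz": [-0.008, 0, 0], "grip": 255}, {"rot": [0, 0, 0], "xyz": [-0.008, 0, 0], "grip": 255}])

```text
clock: 2.6
tool_pos: [0.5732, 0.2374, 0.1905]
eef_rot: [0.589, 0.808, 0.003, -0.002]
contact_force: [0.5, 8.5, 4.8]
opening: 0.004
finger_force: 4.7
```

>>> carry_out(plan=[{"rot": [0, 0, 0], "xyz": [-0.004, 0, 0], "grip": 255}, {"rot": [0, 0, 0], "xyz": [-0.006, 0, 0], "grip": 255}, {"rot": [0, 0, 0], "xyz": [-0.006, 0, 0], "grip": 255}])

```text
clock: 2.85
tool_pos: [0.5732, 0.2372, 0.1906]
eef_rot: [0.587, 0.809, 0.005, -0.004]
contact_force: [-2.7, 14.9, 4.4]
opening: 0.006
finger_force: 8.7
```

Force rises with no motion, so the slider is at its stop. Back off and rise.

>>> carry_out(plan=[{"rot": [0, 0, 0], "xyz": [0.012, 0, 0], "grip": 255}, {"rot": [0, 0, 0], "xyz": [0.03, 0, 0], "grip": 255}, {"rot": [0, 0, 0], "xyz": [0.03, 0, -0.04], "grip": 255}, {"rot": [0, 0, 0], "xyz": [0.03, 0, -0.08], "grip": 0}, {"rot": [0, 0, 0], "xyz": [0.03, 0, -0.08], "grip": 0}])

```text
clock: 3.27
tool_pos: [0.5693, 0.2569, 0.2762]
eef_rot: [0.59, 0.807, 0.004, 0.003]
contact_force: [1.4, -0.5, -0.0]
opening: 0.135
finger_force: 0.0
```

```bash
python3 - <<'E'
from h import *
np.set_printoptions(precision=4,suppress=True)
s=r.get_state(); print(s['clock'],s['tool_pos'],s['q'],s['eef_rot'],"to cap",tool([.512,-.156,.27]))
print(R.from_quat(s['eef_rot']).as_matrix())
E
```

```text
3.2667 [0.5693 0.2569 0.2762] [-0.493   0.6397 -0.01    1.5374  0.0095  0.9547 -0.1983] [0.5902 0.8072 0.0041 0.0029] to cap [-0.3761 -0.1799  0.0044]
[[-0.3033  0.9528  0.0094]
 [ 0.9529  0.3033  0.0031]
 [ 0.0001  0.0099 -1.    ]]
```

>>> carry_out(plan=[{"rot": [0, 0, 0], "xyz": [-0.376, -0.18, 0.004], "grip": 0}, {"rot": [0, 0, 0], "xyz": [-0.376, -0.18, 0.004], "grip": 0}, {"rot": [0, 0, 0], "xyz": [-0.376, -0.18, 0.004], "grip": 0}, {"rot": [0, 0, 0], "xyz": [-0.376, -0.18, 0.004], "grip": 0}, {"rot": [0, 0, 0], "xyz": [-0.376, -0.18, 0.004], "grip": 0}, {"rot": [0, 0, 0], "xyz": [-0.376, -0.18, 0.004], "grip": 0}, {"rot": [0, 0, 0], "xyz": [-0.376, -0.18, 0.004], "grip": 0}, {"rot": [0, 0, 0], "xyz": [-0.376, -0.18, 0.004], "grip": 0}])

```text
clock: 3.93
tool_pos: [0.5182, -0.0767, 0.2659]
eef_rot: [0.59, 0.807, -0.001, -0.001]
contact_force: [1.2, 0.3, -0.4]
opening: 0.74
finger_force: 0.0
```

```bash
python3 - <<'E'
from h import *
np.set_printoptions(precision=4,suppress=True)
s=r.get_state(); print(s['clock'],s['tool_pos'],s['q'],s['opening'],"to cap",tool([.512,-.156,.23]))
t=r.snapshot("top")
for a,c,_ in blobs(t,(5,150,130),(20,255,255),(130,150,200,200)): print("orange",a,c,onz("top",c,.2))
cv2.imwrite("pics/c.png",np.hstack([t[100:300,100:420],r.snapshot("scene")[100:300,180:440]])[:,:,::-1])
E
```

```text
3.9333 [ 0.5182 -0.0767  0.2659] [ 0.0835  0.5188 -0.0399  1.8374  0.0297  0.7893  0.3358] 0.7396668204082835 to cap [-0.0737 -0.0298  0.036 ]
orange 67 [177.7313 174.1642] [0.5786 0.217  0.2   ]
```

View pics/c.png

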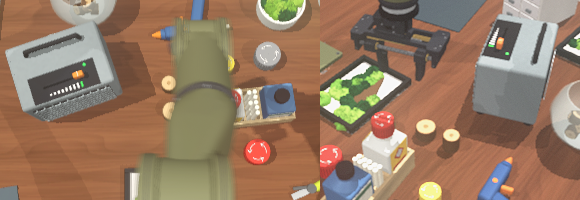

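The orange grip has moved about 76 mm to the hard stop at the green end (77,74 in the left crop). The cap at (382,123) in the right crop is clear of the gripper. Continue over the cap.

>>> carry_out(plan=[{"rot": [0, 0, 0], "xyz": [-0.037, -0.015, 0.01], "grip": 0}, {"rot": [0, 0, 0], "xyz": [-0.074, -0.03, 0.02], "grip": 0}, {"rot": [0, 0, 0], "xyz": [-0.074, -0.03, 0.036], "grip": 0}, {"rot": [0, 0, 0], "xyz": [-0.074, -0.03, 0.036], "grip": 0}, {"rot": [0, 0, 0], "xyz": [-0.074, -0.03, 0.036], "grip": 0}, {"rot": [0, 0, 0], "xyz": [-0.074, -0.03, 0.036], "grip": 0}])

```text
clock: 4.53
tool_pos: [0.5144, -0.152, 0.2307]
eef_rot: [0.589, 0.808, 0.0, -0.001]
contact_force: [0.0, 0.5, 0.1]
opening: 1.001
finger_force: 0.0
```

```bash
python3 - <<'E'
from h import *
np.set_printoptions(precision=4,suppress=True)
s=r.get_state(); print(s['clock'],s['tool_pos'],s['q'],s['opening'],"to cap",tool([.512,-.156,.147]))
cv2.imwrite("pics/d.png",cv2.resize(r.snapshot("scene")[130:300,160:340],None,fx=3,fy=3)[:,:,::-1])
E
```

```text
4.5333 [ 0.5144 -0.152   0.2307] [ 0.2311  0.581  -0.0472  1.8466  0.0385  0.7157  0.4734] 1.0010021992452807 to cap [-0.0031 -0.0034  0.0837]
```

View pics/d.png

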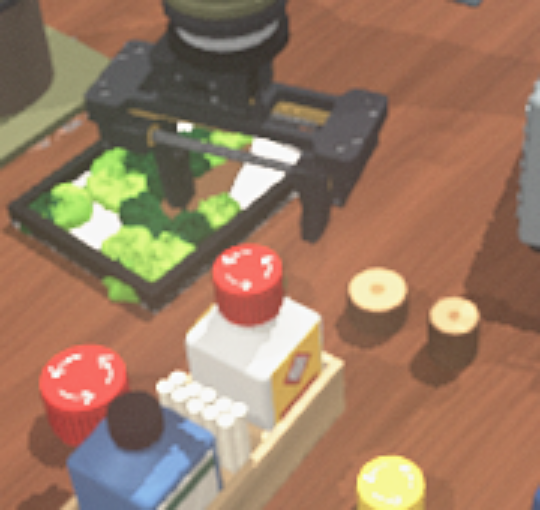

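The fingers straddle the red cap, with tips at about (180,200) and (315,235) in the crop and the cap top at (247,270). Descend and grip.

>>> carry_out(plan=[{"rot": [0, 0, 0], "xyz": [-0.003, -0.003, 0.03], "grip": 0}, {"rot": [0, 0, 0], "xyz": [-0.003, -0.003, 0.05], "grip": 0}, {"rot": [0, 0, 0], "xyz": [-0.003, -0.003, 0.07], "grip": 0}, {"rot": [0, 0, 0], "xyz": [-0.003, -0.003, 0.084], "grip": 0}, {"rot": [0, 0, 0], "xyz": [-0.003, -0.003, 0.084], "grip": 0}, {"rot": [0, 0, 0], "xyz": [-0.003, -0.003, 0.084], "grip": 0}], squeeze=15)

```text
clock: 5.08
tool_pos: [0.5128, -0.156, 0.1469]
eef_rot: [0.589, 0.808, 0.0, -0.0]
contact_force: [1.1, 0.5, -0.4]
opening: 1.001
finger_force: 0.0
```

>>> carry_out(plan=[{"rot": [0, 0, 0], "xyz": [0, 0, 0], "grip": 255}, {"rot": [0, 0, 0], "xyz": [0, 0, 0], "grip": 255}, {"rot": [0, 0, 0], "xyz": [0, 0, 0], "grip": 255}, {"rot": [0, 0, 0], "xyz": [0, 0, 0], "grip": 255}, {"rot": [0, 0, 0], "xyz": [0, 0, 0], "grip": 255}, {"rot": [0, 0, 0], "xyz": [0, 0, 0], "grip": 255}, {"rot": [0, 0, 0], "xyz": [0, 0, 0], "grip": 255}, {"rot": [0, 0, 0], "xyz": [0, 0, 0], "grip": 255}])

```text
clock: 5.75
tool_pos: [0.5131, -0.157, 0.1468]
eef_rot: [0.59, 0.808, 0.0, 0.001]
contact_force: [1.3, 0.8, 2.4]
opening: 0.571
finger_force: 15.0
```

```bash
python3 - <<'E'
from h import *
np.set_printoptions(precision=4,suppress=True)
s=r.get_state(); print(s['clock'],s['tool_pos'],s['q'],s['opening'],s['contact_force'],s['finger_force'])
E
```

```text
5.75 [ 0.5131 -0.157   0.1468] [ 0.2356  0.7087 -0.0404  1.9245  0.0534  0.508   0.4675] 0.5714943880168488 [1.313  0.7899 2.4089] 15.000103544007288
```

Gripped (0.571·88 = 50 mm). Squeeze harder and press.

>>> carry_out(plan=[{"rot": [0, 0, 0], "xyz": [0, 0, 0], "grip": 255}, {"rot": [0, 0, 0], "xyz": [0, 0, 0], "grip": 255}, {"rot": [0, 0, 0], "xyz": [0, 0, 0.002], "grip": 255}, {"rot": [0, 0, 0], "xyz": [0, 0, 0.004], "grip": 255}, {"rot": [0, 0, 0], "xyz": [0, 0, 0.005], "grip": 255}, {"rot": [0, 0, 0], "xyz": [0, 0, 0.005], "grip": 255}, {"rot": [0, 0, 0], "xyz": [0, 0, 0.005], "grip": 255}], squeeze=45)

```text
clock: 6.33
tool_pos: [0.5132, -0.157, 0.1423]
eef_rot: [0.59, 0.808, 0.0, 0.001]
contact_force: [-0.1, 1.7, 8.6]
opening: 0.563
finger_force: 45.0
```

>>> carry_out(plan=[{"rot": [0, 0, 0], "xyz": [0, 0, 0.001], "grip": 255}, {"rot": [0, 0, 0], "xyz": [0, 0, 0.002], "grip": 255}, {"rot": [0, 0, 0], "xyz": [0, 0, 0.002], "grip": 255}, {"rot": [0, 0, 0], "xyz": [0, 0, 0.002], "grip": 255}])

```text
clock: 6.67
tool_pos: [0.5132, -0.157, 0.1408]
eef_rot: [0.59, 0.808, 0.001, 0.001]
contact_force: [-1.1, 1.7, 13.3]
opening: 0.563
finger_force: 45.0
```

Pressed against the collar. Twist counter-clockwise, which is negative about tool z.

>>> carry_out(plan=[{"rot": [0, 0, -0.08], "xyz": [0, 0, 0], "grip": 255}, {"rot": [0, 0, -0.16], "xyz": [0, 0, 0], "grip": 255}, {"rot": [0, 0, -0.24], "xyz": [0, 0, 0], "grip": 255}, {"rot": [0, 0, -0.32], "xyz": [0, 0, 0], "grip": 255}, {"rot": [0, 0, -0.4], "xyz": [0, 0, 0], "grip": 255}, {"rot": [0, 0, -0.48], "xyz": [0, 0, 0], "grip": 255}, {"rot": [0, 0, -0.54], "xyz": [0, 0, 0], "grip": 255}, {"rot": [0, 0, -0.54], "xyz": [0, 0, 0], "grip": 255}])

```text
clock: 7.33
tool_pos: [0.5135, -0.1573, 0.1408]
eef_rot: [0.352, 0.936, 0.0, 0.001]
contact_force: [0.4, 1.1, 11.4]
opening: 0.559
finger_force: 45.0
```

```bash
python3 - <<'E'
from h import *
np.set_printoptions(precision=4,suppress=True)
s=r.get_state(); print(s['clock'],s['tool_pos'],s['q'],s['contact_force'],s['moment'],s['finger_force'])
E
```

```text
7.3333 [ 0.5135 -0.1573  0.1408] [ 0.3237  0.7218 -0.1853  1.9241  0.2496  0.5148  0.8173] [ 0.4251  1.0612 11.3639] [0.1387 0.0308 0.0343] 45.002245566865895
```

>>> carry_out(plan=[{"rot": [0, 0, -0.08], "xyz": [0, 0, 0], "grip": 255}, {"rot": [0, 0, -0.16], "xyz": [0, 0, 0], "grip": 255}, {"rot": [0, 0, -0.24], "xyz": [0, 0, 0], "grip": 255}, {"rot": [0, 0, -0.32], "xyz": [0, 0, 0], "grip": 255}, {"rot": [0, 0, -0.4], "xyz": [0, 0, 0], "grip": 255}, {"rot": [0, 0, -0.48], "xyz": [0, 0, 0], "grip": 255}, {"rot": [0, 0, -0.54], "xyz": [0, 0, 0], "grip": 255}, {"rot": [0, 0, -0.54], "xyz": [0, 0, 0], "grip": 255}])

```text
clock: 8.0
tool_pos: [0.5136, -0.1573, 0.1408]
eef_rot: [0.09, 0.996, -0.0, 0.001]
contact_force: [0.0, 0.5, 11.4]
opening: 0.562
finger_force: 45.0
```

```bash
python3 - <<'E'
from h import *
np.set_printoptions(precision=4,suppress=True)
s=r.get_state(); print(s['clock'],s['tool_pos'],s['q'],s['contact_force'],s['moment'],s['finger_force'])
print(R.from_quat(s['eef_rot']).as_matrix())
cv2.imwrite("pics/e.png",cv2.resize(r.snapshot("scene")[130:300,160:340],None,fx=3,fy=3)[:,:,::-1])
E
```

```text
8.0 [ 0.5136 -0.1573  0.1408] [ 0.413   0.734  -0.3342  1.9192  0.4298  0.5554  1.1813] [ 0.0081  0.4907 11.3943] [ 0.0432 -0.0206  0.039 ] 45.00218477536691
[[-0.984   0.1784  0.0029]
 [ 0.1784  0.984  -0.0004]
 [-0.0029  0.0001 -1.    ]]
```

View pics/e.png

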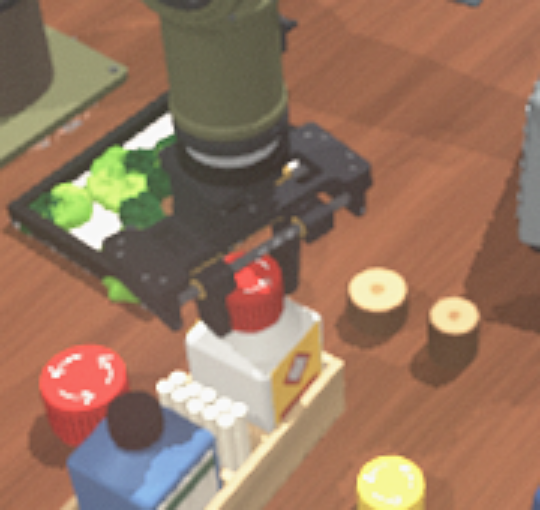

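The gripper holds the cap at (250,290) in the crop, turned about 62°, and the bottle is still seated. Lift gently first.

>>> carry_out(plan=[{"rot": [0, 0, 0], "xyz": [0, 0, -0.004], "grip": 255}, {"rot": [0, 0, 0], "xyz": [0, 0, -0.008], "grip": 255}, {"rot": [0, 0, 0], "xyz": [0, 0, -0.012], "grip": 255}, {"rot": [0, 0, 0], "xyz": [0, 0, -0.015], "grip": 255}, {"rot": [0, 0, 0], "xyz": [0, 0, -0.015], "grip": 255}])

```text
clock: 8.47
tool_pos: [0.5121, -0.1571, 0.1546]
eef_rot: [0.091, 0.996, 0.0, -0.0]
contact_force: [0.1, 0.3, 0.7]
opening: 0.563
finger_force: 45.0
```

Force is near zero, so the cap is off the spring and the bottle isn't being lifted.

>>> carry_out(plan=[{"rot": [0, 0, 0], "xyz": [0, 0, -0.015], "grip": 255}, {"rot": [0, 0, 0], "xyz": [0, 0, -0.03], "grip": 255}, {"rot": [0, 0, 0], "xyz": [0, 0, -0.05], "grip": 255}, {"rot": [0, 0, 0], "xyz": [0, 0, -0.07], "grip": 255}, {"rot": [0, 0, 0], "xyz": [0, 0, -0.085], "grip": 255}, {"rot": [0, 0, 0], "xyz": [0, 0, -0.093], "grip": 255}, {"rot": [0, 0, 0], "xyz": [0, 0, -0.093], "grip": 255}, {"rot": [0, 0, 0], "xyz": [0, 0, -0.093], "grip": 255}])

```text
clock: 9.13
tool_pos: [0.5119, -0.1572, 0.247]
eef_rot: [0.091, 0.996, -0.0, -0.001]
contact_force: [-0.2, -0.7, -1.1]
opening: 0.557
finger_force: 45.0
```

>>> carry_out(plan=[{"rot": [0, 0, 0], "xyz": [0, 0, 0], "grip": 255}, {"rot": [0, 0, 0], "xyz": [0, 0, 0], "grip": 255}, {"rot": [0, 0, 0], "xyz": [0, 0, 0], "grip": 255}, {"rot": [0, 0, 0], "xyz": [0, 0, 0], "grip": 255}])

```text
clock: 9.47
tool_pos: [0.5121, -0.1569, 0.2469]
eef_rot: [0.091, 0.996, 0.0, -0.001]
contact_force: [-0.0, 0.5, -0.3]
opening: 0.56
finger_force: 45.0
```

```bash
python3 - <<'E'
from h import *
s=r.snapshot("scene")
cv2.imwrite("pics/f.png",cv2.resize(s[100:300,160:420],None,fx=3,fy=3)[:,:,::-1])
E
```

```text
(no output)
```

View pics/f.png

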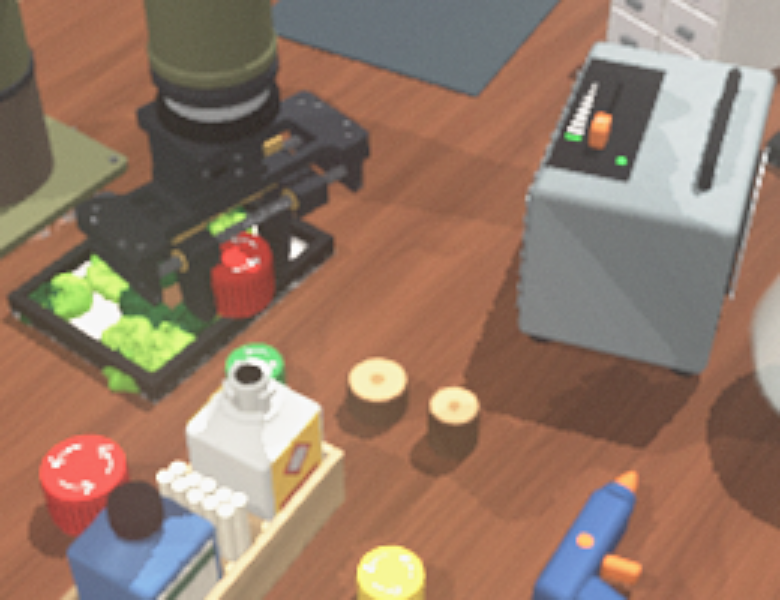

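The cap is held upright at (242,275) in the crop, above the open mouth at (248,373). The slider is at the green end (600,130), and everything else is in place.

```bash
python3 -c "
from plant import r
print(r.finish_job())"
```

```text
the job is handed in; nothing more can be done
None
```

The fan slider is pushed to its full stop, and the red cap is off and held upright about 10 cm over the mouth of the seated bottle; I handed the job in at about 9.5 s, and no verdict came back.

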